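# Hold the filament release lever down through the printer's service hatch

## Robot

A 6-joint arm with a two-finger parallel gripper is mounted at the origin on the work surface. World frame = base frame: x ahead of the robot, y to its left, z up, the work surface at z = 0. Lengths are in m, angles in degrees, forces in N, time in s.
With the tool pointing down it reaches from about 0.275 to 0.875 m from the base axis. Payload 12.5 kg.
Tool frame: the origin (TCP) lies at the very end of the fingers, on their centre line; the grasp point (between the pads) lies 19 mm behind it; z points along the fingers, x is the direction in which the jaws open and shut, and the axes are right-handed (so a half turn about z gives the same grasp; the last joint's range is limited). The gripper opens to 85 mm and grips with 20 to 120 N. Pads are 22 mm wide; open, the fingers measure 114 mm over their backs; the gripper's body (76 mm by 85 mm) begins 54 mm behind the grasp point. The pads swing forward as they close: fully open they stand 13 mm farther back than shut.
Start: joints at [62.647, 20.094, 94.641, -0, 65.266, -4.847], TCP at [0.21, 0.508, 0.231] pointing down, gripper open.
Joint ranges: [-157.81, 157.81], [-45, 120.19], [0.68, 151.7], [-89.99, 269.99], [4.06, 180], [-164.3, 164.3]. Speed limits (degrees/s): [127.2, 127.2, 159.86, 180, 180, 180].

## Interface

Orientations are given as a 3x3 rotation matrix whose columns are the frame's x, y, z axes.
In Python, from cell import r gives the robot as it stands.
- The arm moves only by the shell command python3 -m creep 'ROWS' [FORCE]. ROWS is JSON, a list that holds one entry, the list of rows, each a list of 7 numbers: the opening, from 0 (shut) to 1 (fully open), then the shift along the tool's x, y, z in m, then the turn, a rotation vector about the tool's x, y, z in rad. A call has 1 to 20 rows; each row is the pose to reach, as a shift and turn from the pose measured when the call began, along the tool's axes at that moment; what a row does not reach only later rows make up. A row lasts 1/8 s, in which the tool goes at most 62.5 mm and 10.7 degrees, less where a joint would pass 70% of its speed; a pose out of reach is approached as far as the arm can. A call with a gripper value outside its range is refused whole. The fingers move at their own pace and stop on an object; FORCE is the grip in N (left out, the last holds). Time passes only in rows, so rows that repeat a pose let the fingers close. It gives the time, the measured TCP pose, the force and the opening at its end, in the units of the state.
- r.state(): the state, without advancing time (a new reading comes with each control period).
- r.camera(name): name is "scene" or "side" or "wrist"; returns a dict with "pixels" (384x512x3 uint8, red, green, blue), "depth" (384x512 float32, m along the optical axis (not along the pixel's ray), 0 where there is no reading), "fovy" (degrees; the focal length in pixels is half the picture's height over the tangent of half this angle, whatever the lens; pixels are square), "cx", "cy" (the principal point, pixels), "k1" (the pictures are not rectified: a ray, as slopes to the right and down, at radius r is drawn at 1 + k1 r^2 times it, then the intrinsics apply), "rvec" (rotation vector, rad) and "tvec" (3), from world to camera coordinates, as OpenCV has them. Camera axes: x right, y down, z forward; pixel columns grow to the right and rows downward; lengths in m; the calibration is good to about 2 mm. A picture is of the moment at which its call begins.
- r.sign_off(): hands the job in, once; it reports no verdict.
Trained networks look in a picture, given as the dict that the camera call returned (one of the last four; its "shot" number tells which), for a name from the list of things; names that differ only in an ending like _2 or _b are one class to them, and where a whole thing is asked for, a point or a joint stands for the part that bears it (a point fixed in the world has none). Each returns a list of dicts, best first, with "p" (0 to 1); they miss things now and then, are a little off and sometimes report something else, mostly with a low value. They report only what shows in the picture. A call takes as long as a camera call.
- r.look_for(picture, label): "uv" ([column, row] in pixels, amid what is visible of it).
- r.cut_out(picture, label): "mask" (384x512 bool, what is visible of it) and "uv" ([column, row] in pixels, amid what is visible of it).
The state is a dict: "t": time; "joints": joint angles; "joint_velocities": joint speeds; "joint_torque": joint torques, N m; "eef_pos": TCP position; "ee_rot": TCP orientation; "contact_force": force on the tool from outside, world axes, zero at the start; "torque": the same for the moment, N m; "finger_gap": finger opening in m.
Only numpy, scipy, OpenCV 4.12 (cv2) and the standard library are available. Lean on these libraries where they do the work, as an engineer would, in place of code of your own. Each camera call takes 0.05 s, during which the arm holds its last target.

## Task

The printer is paused for a filament change with its print head parked under the open hatch. Reach down with the fingertips through the hatch, gently press the blue release lever all the way down and keep it held down there so that the old filament can be drawn out: the program finishes while the fingertips are still holding the lever down. Do not touch the hatch frame, the orange lever or any other part of the printer, and leave everything lying around where it is.

Things in the scene. Friction and masses are not known exactly. Their poses are not given: they have to be found in the camera images.
- printer: the enclosed desktop 3D printer, 250 (x) x 280 (y) x 262 mm tall, fixed to the bench: black base, aluminium corner posts, clear side panels and front door, white top cover with one open hatch in its middle. Origin at the centre of its underside, at bench level; its front (-x) faces the robot, z up. Its panels are closed all round, so the hatch is the only way in
- hatch_center (a point): the middle of the hatch opening in the printer's white cover, at the height of the top of its dark raised rim (268 mm over the bench). The clear opening is 120 mm along the printer's x and 170 mm along its y; the rim is 10 mm wide and stands 6 mm above the white cover; rim and cover together are 10 mm deep
- print_head: the black housing of the print head parked under the hatch, 56 (x) x 90 (y) x 47 mm tall, turned like the printer; origin at the centre of its underside, 165 mm over the bench. It carries the two extruder drives side by side, 44 mm apart along the printer's y
- blue_extruder: the extruder drive that has the blue lever: a grey gear block with two grey cheeks and, behind it (+x), a black round motor; it stands on the print head on either the left or the right. Origin at the centre of the head's top on its side, 212 mm over the bench, axes as the printer's. The blue lever's pivot (axis along y) is 22 mm behind (+x) and 24 mm above this origin; the cheeks begin 34 mm behind the thumb pad's centre
- orange_extruder: the same kind of drive with the orange lever, on the other side of the print head
- blue_pad (a point): the centre of the top face of the blue lever's thumb pad, 20 mm long (x) x 18 mm wide (y) and level at rest, 24 mm below the top of the hatch rim (244 mm over the bench). The lever points from its pivot to the front (-x), the pad's centre 42 mm in front of the pivot; pressed, the pad swings down about the pivot by 12 mm in all, with 26 mm of free space beneath it from pad to housing when released (more than 10 mm remain when fully down)
- blue_lever (a joint): angle of the blue release lever in rad: 0 released (up), 0.30 fully down against its stop. A spring pushes it back up: at the pad it takes about 2.5 N to start and 6 to 9 N to hold fully down; let go, it springs up
- orange_pad (a point): the same point on the orange lever's thumb pad, 44 mm beside the blue one
- orange_lever (a joint): angle of the orange lever in rad, 0 released, 0.30 fully down; same spring. It is to stay released
- scraper: a print scraper, red handle and 30 mm steel blade, 170 mm long and 14 mm thick, lying on the printer's white cover on the +y side of the hatch; origin under its middle
- gear: a small white printed gear, 36 mm across and 9 mm thick, lying on the printer's white cover on the -y side of the hatch; origin at the centre of its underside
- hatch_cover: the clear, dark-edged lift-off cover of the hatch, 138 x 188 x 5 mm with a black knob 23 mm high, lying flat on the bench to the left; origin at the centre of its underside
- spool: a spool of blue filament lying flat on the bench to the left, 200 mm across and 65 mm thick; origin at the centre of its underside
- cleaner_bottle: a white bottle with a blue label and red cap, 54 mm across and 150 mm tall, standing on the bench to the right; origin at the centre of its underside
- glue_stick: a yellow glue stick with a green cap, 28 mm across and 95 mm tall, standing on the bench to the left; origin at the centre of its underside
- building_model: a white printed model of a long building, 150 x 77 x 32 mm, on the bench to the right; origin at the centre of its underside
- cutters: flush cutters with red handles, 125 mm long and 12 mm thick, lying on the bench to the right; origin near the joint, at bench level

How it is judged:
By the outcome, as a careful person would: the job done as asked, in the order asked, and still so for the second after the job is handed in, while the arm keeps its last pose, push and grip.
It also fails if it takes over 38 s, if anything falls off the work surface, if the arm or the gripper's body presses on something with over 40 N, if the wrist force passes 120 N, or if a joint passes its speed limit or range.

## Working session

There is one attempt and no reset: what is moved stays moved. The work goes in short steps, Python scripts to look and compute and a shell command to move; the robot and the scene stay as the last step left them, time stands still between calls to the robot, and variables do not carry over. Pictures are saved under pics/ and viewed, and the job is handed in when it is done.

```bash
ls; mkdir -p pics
cat > h.py <<'E'
import numpy as np,cv2
from cell import r
def K(c):
    f=192/np.tan(np.radians(c["fovy"])/2); return f
def save(c,n,s=1.5): cv2.imwrite("pics/"+n+".png",cv2.resize(c["pixels"][:,:,::-1],None,fx=s,fy=s))
def ray(c,uv):
    f=K(c); d=np.array([(uv[0]-c["cx"])/f,(uv[1]-c["cy"])/f]); u=d.copy()
    for _ in range(20): u=d/(1+c["k1"]*(u@u))
    R=cv2.Rodrigues(np.array(c["rvec"],float))[0]; t=np.array(c["tvec"],float).ravel()
    return -R.T@t, R.T@np.array([u[0],u[1],1.])
def pt(c,uv,d=None):
    if d is None: d=c["depth"][int(round(uv[1])),int(round(uv[0]))]
    o,v=ray(c,uv); return o+v*d
def atz(c,uv,z):
    o,v=ray(c,uv); return o+v*(z-o[2])/v[2]
def proj(c,p):
    R=cv2.Rodrigues(np.array(c["rvec"],float))[0]; q=R@np.array(p,float)+np.array(c["tvec"],float).ravel()
    s=q[:2]/q[2]; s=s*(1+c["k1"]*(s@s)); return s*K(c)+[c["cx"],c["cy"]]
def tri(l):
    A=np.zeros((3,3));b=np.zeros(3)
    for c,uv in l:
        o,v=ray(c,uv); v=v/np.linalg.norm(v); P=np.eye(3)-np.outer(v,v); A+=P;b+=P@o
    return np.linalg.solve(A,b)
E
python3 - <<'E'
from h import *
np.set_printoptions(precision=4,suppress=True)
for n in ["scene","side","wrist"]:
    c=r.camera(n); save(c,n+"0")
    print(n,c["fovy"],c["k1"],ray(c,(256,192)))
    for l in ["printer","blue_pad","orange_pad","print_head","hatch_center","scraper","gear","blue_extruder","orange_extruder"]:
        for d in r.look_for(c,l)[:2]: print(l,np.array(d["uv"]),round(d["p"],2),pt(c,d["uv"]))
print(r.state())
E
```

```text
pics
scene 51.35467916338535 0.03989919309764292 (array([1.0691, 0.2742, 1.075 ]), array([-0.5431, -0.2187, -0.8109]))
printer [211.6 220.5] 0.63 [ 0.6408 -0.0124  0.2595]
printer [202.9 194.9] 0.58 [ 0.5709 -0.0727  0.2421]
blue_pad [219.5 201.4] 0.62 [ 0.573  -0.025   0.2417]
orange_pad [203.7 196.9] 0.61 [ 0.5745 -0.0689  0.2399]
print_head [223.2 209.9] 0.65 [ 0.5759 -0.0154  0.2122]
print_head [161.6 184.9] 0.17 [ 0.6    -0.1699  0.2717]
hatch_center [207.6 219.8] 0.9 [ 0.6434 -0.0217  0.2609]
hatch_center [375.4 200.9] 0.37 [0.2688 0.3544 0.0426]
scraper [253.9 207.6] 0.66 [0.5707 0.0681 0.2629]
gear [161.6 186.5] 0.51 [ 0.6044 -0.1673  0.2719]
orange_extruder [202.7 197.7] 0.62 [ 0.5763 -0.0711  0.2376]
side 44.23861825682595 -0.18718338253441866 (array([ 0.1284, -1.0773,  1.1317]), array([ 0.2171,  0.7342, -0.6434]))
printer [295.1 213.3] 0.83 [ 0.4981 -0.2003  0.2591]
blue_pad [298.7 175.4] 0.44 [0.6085 0.0502 0.1774]
orange_pad [301.3 187.2] 0.39 [ 0.5638 -0.0798  0.2404]
print_head [295.7 188.7] 0.6 [ 0.5598 -0.047   0.2097]
hatch_center [294.6 209.8] 0.81 [ 0.5005 -0.1895
[... 411 characters left out ...]
0.3738]), array([ 0.2883, -0.105 , -0.9519]))
printer [ 89.1 379.8] 0.45 [0.4606 0.0796 0.0252]
hatch_center [ 86.  377.5] 0.49 [0.4534 0.0777 0.0253]
{'t': 1.5, 'joints': array([62.6472, 20.094 , 94.6421,  0.0007, 65.2668, -4.8475]), 'joint_velocities': array([-0.0404,  0.0855,  0.0285,  0.0406,  0.0582,  0.1134]), 'joint_torque': array([ -0.    , -50.6026, -29.1645,  -0.0001,   0.0006,   0.    ]), 'eef_pos': array([0.2105, 0.5081, 0.2313]), 'ee_rot': array([[ 0.3828,  0.9238, -0.    ],
       [ 0.9238, -0.3828, -0.    ],
       [-0.0001, -0.    , -1.    ]]), 'contact_force': array([-0.9998, -0.076 ,  0.4107]), 'torque': array([-0.0376,  0.0161, -0.0081]), 'finger_gap': 0.08541077158067689}
```

Run:
```python
from h import *
for n,(u,v) in {"scene":(120,140),"side":(220,110)}.items():
    c=r.camera(n); cr=c["pixels"][v:v+140,u:u+180,::-1]; cv2.imwrite(f"pics/{n}z.png",cv2.resize(cr,None,fx=4.2,fy=4.2,interpolation=cv2.INTER_CUBIC))
```

```text
(no output)
```

View pics/scene0.png

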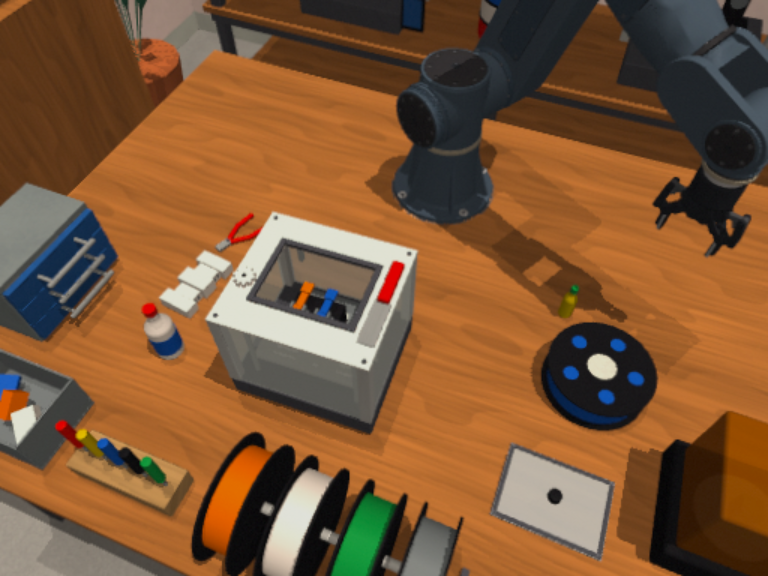

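View pics/scenez.png

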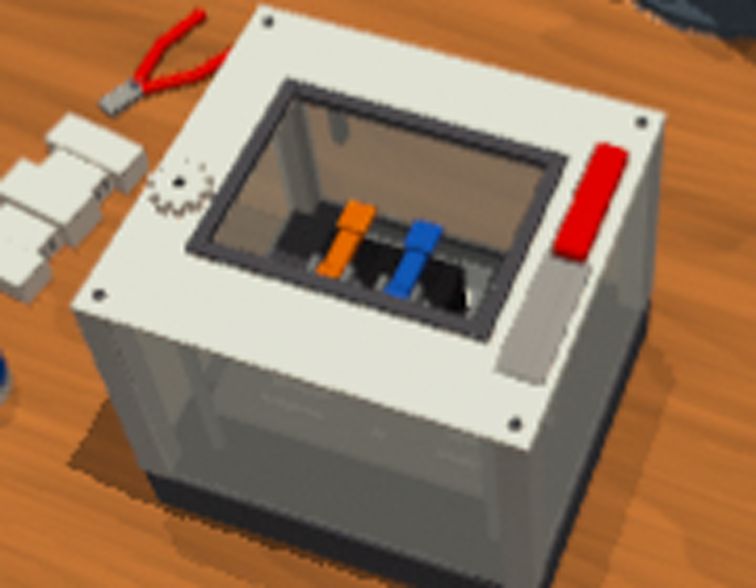

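View pics/sidez.png

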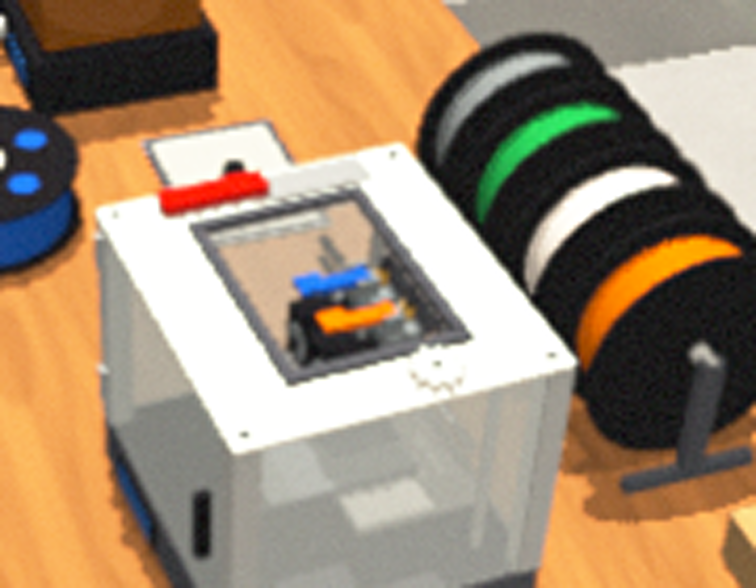

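Run:
```python
from h import *
np.set_printoptions(precision=4,suppress=True)
a=r.camera("scene"); b=r.camera("side")
S=lambda p:(p[0]/4.2+120-.38,p[1]/4.2+140-.38)
D=lambda p:(p[0]/4.2+220-.38,p[1]/4.2+110-.38)
# outer rim corners : front-right, front-left, back-left, back-right
sc=[(287,80),(567,157),(487,340),(187,248)]
sd=[(290,382),(190,226),(362,188),(470,338)]
for p,q in zip(sc,sd): print("rim",tri([(a,S(p)),(b,D(q))]),atz(a,S(p),.268),atz(b,D(q),.268))
print("pad",tri([(a,S((424,237))),(b,D((315,284)))]))
for n,c in (("scene",a),("side",b)):
  for l in ["blue_pad","blue_lever","orange_lever"]:
    for d in r.cut_out(c,l)[:1]:
      m=d["mask"]; ys,xs=np.nonzero(m); print(n,l,d["p"],d["uv"],m.sum())
  # colour masks
  px=c["pixels"].astype(int)
  for col,m in (("blue",(px[...,2]>px[...,0]+60)),("or",(px[...,0]>px[...,2]+100)&(px[...,0]>180))):
    ys,xs=np.nonzero(m)
    P=np.array([pt(c,(x,y)) for x,y in zip(xs,ys)])
    k=(P[:,2]>.225)&(P[:,2]<.256)&(abs(P[:,0]-.58)<.08)&(abs(P[:,1]+.05)<.09)
    P=P[k]
    if len(P): print(n,col,len(P),np.percentile(P,[2,50,98],axis=0))
```

```text
rim [ 0.4956 -0.1526  0.2667] [ 0.4957 -0.1515  0.268 ] [ 0.4956 -0.1547  0.268 ]
rim [0.4856 0.0343 0.2657] [0.4861 0.0355 0.268 ] [0.4853 0.0302 0.268 ]
rim [0.6237 0.0417 0.2651] [0.6242 0.0431 0.268 ] [0.6228 0.0368 0.268 ]
rim [ 0.6305 -0.1462  0.265 ] [ 0.6324 -0.1448  0.268 ] [ 0.6285 -0.1491  0.268 ]
pad [ 0.5594 -0.03    0.2427]
scene blue_pad 0.4 [219.5, 202.4] 112
scene orange_lever 0.69 [200.3, 195.7] 97
scene blue 111 [[ 0.5493 -0.0378  0.2369]
 [ 0.5703 -0.0287  0.2417]
 [ 0.6013 -0.0213  0.2458]]
scene or 90 [[ 0.5517 -0.0818  0.2369]
 [ 0.5742 -0.0733  0.2418]
 [ 0.6023 -0.0663  0.2454]]
side blue_pad 0.72 [360.8, 288.1] 678
side blue_lever 0.62 [296.1, 180.2] 80
side orange_lever 0.43 [302.4, 185.6] 77
side blue 71 [[ 0.5475 -0.0391  0.2352]
 [ 0.5733 -0.0306  0.2403]
 [ 0.6017 -0.0186  0.2464]]
side or 74 [[ 0.5497 -0.0834  0.2336]
 [ 0.5747 -0.0748  0.2409]
 [ 0.6042 -0.0613  0.246 ]]
```

```bash
python3 -m creep '[[[0,0,0,-0.06,0,0,0],[0,0,0,-0.12,0,0,0],[0,-0.03,0.044,-0.13,0,0,-0.037],[0,-0.061,0.088,-0.13,0,0,-0.074],[0,-0.091,0.131,-0.13,0,0,-0.11],[0,-0.122,0.175,-0.13,0,0,-0.147],[0,-0.152,0.219,-0.13,0,0,-0.184],[0,-0.182,0.263,-0.13,0,0,-0.221],[0,-0.213,0.306,-0.13,0,0,-0.258],[0,-0.243,0.35,-0.13,0,0,-0.294],[0,-0.274,0.394,-0.13,0,0,-0.331],[0,-0.304,0.438,-0.13,0,0,-0.368],[0,-0.334,0.481,-0.13,0,0,-0.405],[0,-0.365,0.525,-0.13,0,0,-0.442],[0,-0.365,0.525,-0.13,0,0,-0.442],[0,-0.365,0.525,-0.13,0,0,-0.442],[0,-0.365,0.525,-0.13,0,0,-0.442]]]' 20
python3 - <<'E'
from h import *
np.set_printoptions(precision=4,suppress=True)
print(r.state())
for n in ["wrist","scene","side"]:
    c=r.camera(n); save(c,n+"1")
    px=c["pixels"].astype(int)
    for col,m in (("blue",(px[...,2]>px[...,0]+60)),("or",(px[...,0]>px[...,2]+100)&(px[...,0]>180))):
        ys,xs=np.nonzero(m)
        P=np.array([pt(c,(x,y)) for x,y in zip(xs,ys)])
        k=(P[:,2]>.225)&(P[:,2]<.256)&(abs(P[:,0]-.58)<.08)&(abs(P[:,1]+.05)<.09)
        P=P[k]
        if len(P): print(n,col,len(P),np.percentile(P,[2,50,98],axis=0),np.percentile(xs[k],[1,99]),np.percentile(ys[k],[1,99]))
E
```

```text
t: 4.12
eef_pos: [0.5554, -0.0291, 0.3616]
ee_rot: [[-0.05, 0.999, 0.0], [0.999, 0.05, 0.0], [0.0, 0.0, -1.0]]
contact_force: [-0.1, 0.7, 0.2]
finger_gap: -0.0003
{'t': 4.125, 'joints': array([  -7.7985,   15.0631,   83.1428,    0.0082,   81.7789, -100.6739]), 'joint_velocities': array([ 0.1442, -0.0126, -0.0437, -0.0141, -0.0568, -0.0551]), 'joint_torque': array([ -0.5394, -48.4728, -32.7412,  -0.013 ,  -0.0076,   0.0077]), 'eef_pos': array([ 0.5554, -0.0291,  0.3616]), 'ee_rot': array([[-0.0501,  0.9987,  0.0003],
       [ 0.9987,  0.0501,  0.0001],
       [ 0.0001,  0.0003, -1.    ]]), 'contact_force': array([-0.1418,  0.6673,  0.2254]), 'torque': array([-0.0091,  0.0318, -0.0116]), 'finger_gap': -0.00028479672416413494}
wrist blue 735 [[ 0.5479 -0.0377  0.2386]
 [ 0.5709 -0.0287  0.2418]
 [ 0.6029 -0.0212  0.2451]] [243. 260.] [181. 231.]
wrist or 355 [[ 0.5649 -0.0776  0.2388]
 [ 0.5887 -0.0713  0.2404]
 [ 0.6043 -0.065   0.2445]] [204. 216.] [195. 230.]
scene blue 110 [[ 0.5496 -0.0373  0.2364]
 [ 0.5702 -0.0287  0.2416]
 [ 0.6016 -0.0213  0.2461]] [212. 224.] [193. 210.]
scene or 58 [[ 0.5633 -0.0776  0.2369]
 [ 0.5855 -0.0718  0.2411]
 [ 0.6029 -0.0665  0.2451]] [196. 206.] [192.57 205.  ]
side blue 71 [[ 0.5478 -0.0409  0.237 ]
 [ 0.5731 -0.0307  0.2407]
 [ 0.5998 -0.0181  0.2466]] [290. 307.] [173. 180.]
side or 74 [[ 0.5499 -0.0857  0.2346]
 [ 0.576  -0.0738  0.2413]
 [ 0.6077 -0.0626  0.2463]] [296.   314.08] [182. 188.]
```

View pics/wrist1.png

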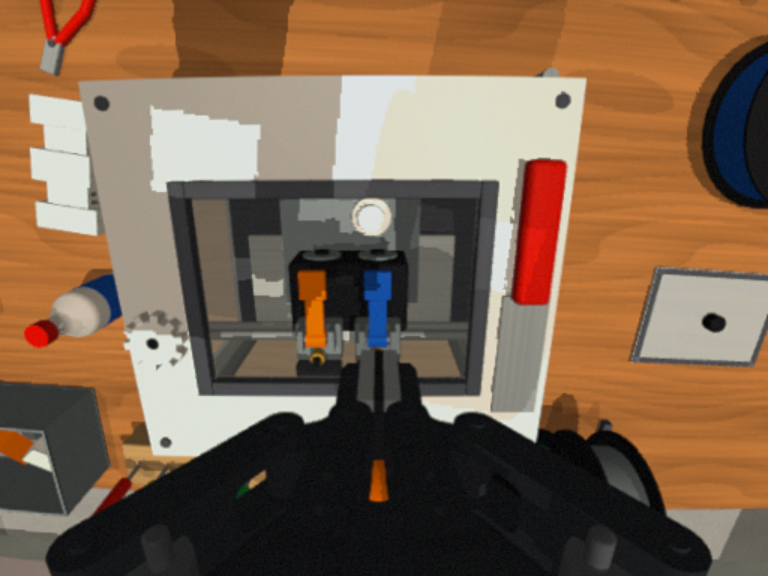

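View pics/scene1.png

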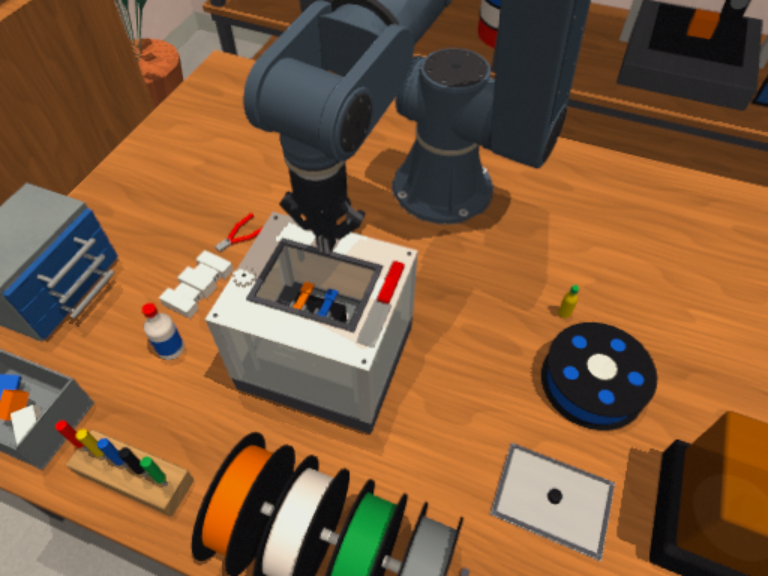

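Run:
```python
from h import *
np.set_printoptions(precision=4,suppress=True)
y=np.radians(2.87); ex=np.array([np.cos(y),np.sin(y)]); ey=np.array([-ex[1],ex[0]])
tcp=r.state()["eef_pos"]
for n in ["wrist","scene","side"]:
    c=r.camera(n)
    px=c["pixels"].astype(int); m=px[...,2]>px[...,0]+50
    ys,xs=np.nonzero(m); Z=.244
    P=np.array([pt(c,(x,v)) for x,v in zip(xs,ys)])
    k=(P[:,2]>.225)&(P[:,2]<.26)&(abs(P[:,0]-.58)<.06)&(abs(P[:,1]+.03)<.03)
    Q=np.array([atz(c,(x,v),Z) for x,v in zip(xs[k],ys[k])])[:,:2]-tcp[:2]
    u=Q@ex; w=Q@ey; print(n,"front",np.percentile(u,[0,2,100]))
    f=u<u.min()+.02; print(" pad w",np.percentile(w[f],[0,3,50,97,100]), "beam w",np.percentile(w[~f],[3,50,97]))
# rim corners in wrist (outer, top)
    if n=="wrist":
        for p in [(168,183),(498,181),(480,394),(200,395)]:
            print(atz(c,(p[0]/1.5,p[1]/1.5),.268), pt(c,(p[0]/1.5,p[1]/1.5)))
```

```text
wrist front [-0.0089 -0.0089  0.0457]
 pad w [-0.009  -0.0089  0.0001  0.0081  0.0082] beam w [-0.0062  0.0001  0.0054]
[ 0.4947 -0.1519  0.268 ] [ 0.4947 -0.1518  0.2683]
[0.4848 0.035  0.268 ] [0.4848 0.0355 0.2661]
[0.6223 0.0424 0.268 ] [0.6263 0.0444 0.2616]
[ 0.6332 -0.1455  0.268 ] [ 0.6327 -0.1452  0.2687]
scene front [-0.0072 -0.0059  0.0483]
 pad w [-0.0093 -0.0088  0.0003  0.0082  0.0087] beam w [-0.0047  0.0013  0.0074]
side front [-0.0086 -0.0081  0.0454]
 pad w [-0.0158 -0.0156 -0.0046  0.0064  0.0067] beam w [-0.0166 -0.0065  0.0029]
```

```bash
python3 -m creep '[[[0,0,-0.003,0.025,0,0,0],[0,0,-0.003,0.05,0,0,0],[0,0,-0.003,0.075,0,0,0],[0,0,-0.003,0.095,0,0,0],[0,0,-0.003,0.108,0,0,0],[0,0,-0.003,0.108,0,0,0],[0,0,-0.003,0.108,0,0,0]]]'
python3 - <<'E'
from h import *
for n,(u,v) in {"scene":(120,140),"side":(220,110)}.items():
    c=r.camera(n); cr=c["pixels"][v:v+120,u:u+160,::-1]; cv2.imwrite(f"pics/{n}z2.png",cv2.resize(cr,None,fx=4.2,fy=4.2,interpolation=cv2.INTER_CUBIC))
c=r.camera("wrist"); save(c,"wrist2")
E
```

```text
t: 5.3
eef_pos: [0.5531, -0.0299, 0.2543]
ee_rot: [[-0.05, 0.999, 0.001], [0.999, 0.05, -0.0], [-0.0, 0.001, -1.0]]
contact_force: [-0.3, 0.9, 0.3]
finger_gap: 0.0
```

View pics/wrist2.png

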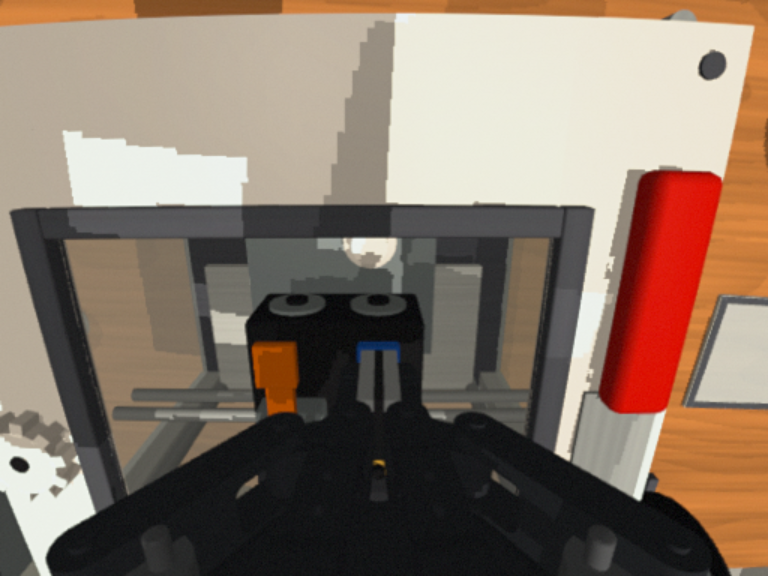

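View pics/scenez2.png

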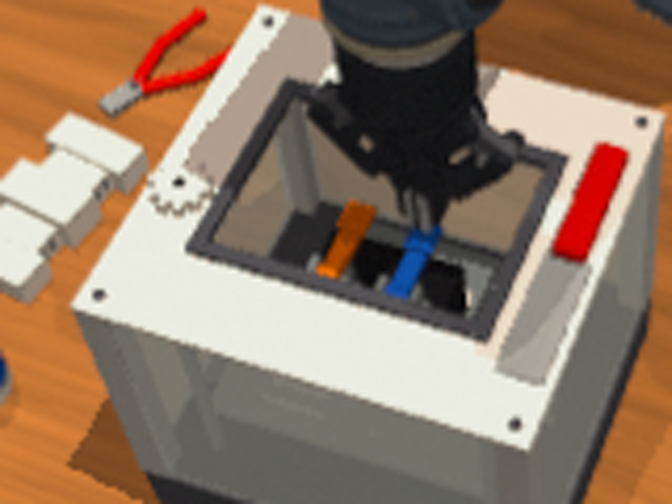

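View pics/sidez2.png

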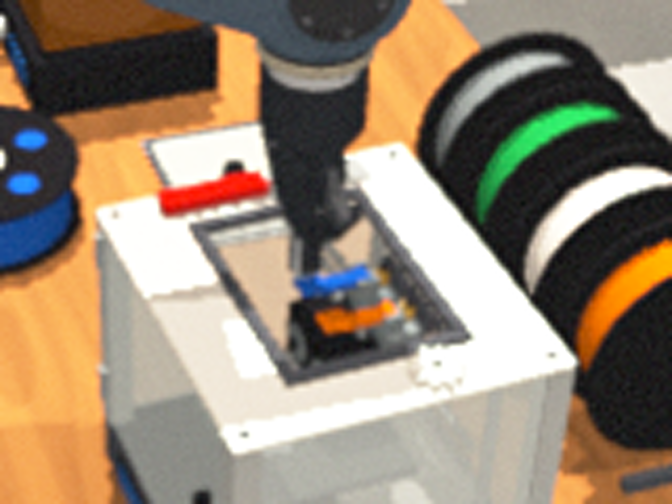

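Run:
```python
from h import *
np.set_printoptions(precision=4,suppress=True)
s=r.state(); tcp=s["eef_pos"]; R=s["ee_rot"]
for n in ["wrist","scene","side"]:
    c=r.camera(n); px=c["pixels"].astype(int); L=[]
    for v in range(0,384,2):
        for u in range(0,512,2):
            if c["depth"][v,u]>0: L.append(np.r_[R.T@(pt(c,(u,v))-tcp),px[v,u].sum()])
    L=np.array(L)
    for lo,hi in ((.012,.02),(.02,.03),(.03,.04),(.04,.05),(.05,.07)):
        k=(abs(L[:,0])>lo)&(abs(L[:,0])<hi)&(abs(L[:,1])<.045)&(L[:,2]<-.022)&(L[:,2]>-.15)
        if k.sum(): print(n,lo,k.sum(),"max tool z",L[k,2].max())
```

```text
wrist 0.012 1092 max tool z -0.02295168708251907
wrist 0.02 1190 max tool z -0.043471229947021996
wrist 0.03 1777 max tool z -0.046505487294360257
wrist 0.04 1506 max tool z -0.05978865587661502
wrist 0.05 885 max tool z -0.0721557229128408
scene 0.012 38 max tool z -0.02343709750361752
scene 0.02 37 max tool z -0.04474719885001317
scene 0.03 48 max tool z -0.05124353773546334
scene 0.04 29 max tool z -0.06918925745160553
scene 0.05 27 max tool z -0.08094528243232782
side 0.012 21 max tool z -0.022413654669047024
side 0.02 20 max tool z -0.0463176744917334
side 0.03 47 max tool z -0.050310559141952524
side 0.04 12 max tool z -0.06233645219448153
side 0.05 17 max tool z -0.07395020405570527
```

```bash
python3 -m creep '[[[0,0,0,0.004,0,0,0],[0,0,0,0.008,0,0,0],[0,0,0,0.01,0,0,0],[0,0,0,0.012,0,0,0],[0,0,0,0.014,0,0,0],[0,0,0,0.014,0,0,0],[0,0,0,0.014,0,0,0]]]'
```

```text
t: 6.48
eef_pos: [0.5528, -0.0299, 0.2399]
ee_rot: [[-0.05, 0.999, 0.001], [0.999, 0.05, -0.0], [-0.0, 0.001, -1.0]]
contact_force: [-4.0, 0.3, 4.4]
finger_gap: 0.0
```

```bash
python3 -m creep '[[[0,0,-0.0005,0.001,0,0,0],[0,0,-0.001,0.002,0,0,0],[0,0,-0.001,0.003,0,0,0],[0,0,-0.001,0.004,0,0,0],[0,0,-0.001,0.004,0,0,0],[0,0,-0.001,0.004,0,0,0]]]'
```

```text
t: 7.22
eef_pos: [0.5522, -0.0299, 0.2361]
ee_rot: [[-0.05, 0.999, 0.002], [0.999, 0.05, -0.0], [-0.0, 0.002, -1.0]]
contact_force: [2.0, 0.4, 4.7]
finger_gap: -0.0003
```

```bash
python3 -m creep '[[[0,0,0,0.001,0,0,0],[0,0,0,0.002,0,0,0],[0,0,0,0.002,0,0,0],[0,0,0,0.002,0,0,0]]]'
```

```text
t: 7.72
eef_pos: [0.5523, -0.0299, 0.2342]
ee_rot: [[-0.05, 0.999, 0.002], [0.999, 0.05, -0.0], [-0.0, 0.002, -1.0]]
contact_force: [0.7, 0.3, 4.9]
finger_gap: 0.0004
```

```bash
python3 -m creep '[[[0,0,0,0.0005,0,0,0],[0,0,0,0.001,0,0,0],[0,0,0,0.001,0,0,0],[0,0,0,0.001,0,0,0]]]'
```

```text
t: 8.22
eef_pos: [0.5524, -0.0299, 0.2334]
ee_rot: [[-0.05, 0.999, 0.002], [0.999, 0.05, -0.0], [-0.0, 0.002, -1.0]]
contact_force: [-0.9, 1.5, 5.6]
finger_gap: -0.0001
```

```bash
python3 -m creep '[[[0,0,0,0.0005,0,0,0],[0,0,0,0.001,0,0,0],[0,0,0,0.001,0,0,0],[0,0,0,0.001,0,0,0]]]'
```

```text
t: 8.72
eef_pos: [0.5524, -0.0299, 0.2325]
ee_rot: [[-0.05, 0.999, 0.003], [0.999, 0.05, -0.0], [-0.0, 0.003, -1.0]]
contact_force: [0.1, 0.1, 6.2]
finger_gap: 0.0002
```

```bash
python3 -m creep '[[[0,0,0,0.0005,0,0,0],[0,0,0,0.001,0,0,0],[0,0,0,0.001,0,0,0],[0,0,0,0.001,0,0,0]]]'
```

```text
t: 9.22
eef_pos: [0.5525, -0.0299, 0.2318]
ee_rot: [[-0.05, 0.999, 0.003], [0.999, 0.05, -0.0], [-0.0, 0.003, -1.0]]
contact_force: [-1.3, 1.1, 7.0]
finger_gap: -0.0003
```

```bash
python3 -m creep '[[[0,0,0,0.0005,0,0,0],[0,0,0,0.001,0,0,0],[0,0,0,0.001,0,0,0],[0,0,0,0.001,0,0,0]]]'
```

```text
t: 9.72
eef_pos: [0.5526, -0.0299, 0.2317]
ee_rot: [[-0.05, 0.999, 0.004], [0.999, 0.05, -0.0], [-0.001, 0.004, -1.0]]
contact_force: [-3.6, -0.1, 11.4]
finger_gap: -0.0001
```

```bash
python3 -m creep '[[[0,0,0,0.0005,0,0,0],[0,0,0,0.001,0,0,0],[0,0,0,0.001,0,0,0],[0,0,0,0.001,0,0,0]]]'
```

```text
t: 10.22
eef_pos: [0.5526, -0.0299, 0.2316]
ee_rot: [[-0.05, 0.999, 0.004], [0.999, 0.05, -0.001], [-0.001, 0.004, -1.0]]
contact_force: [-4.0, 0.1, 12.8]
finger_gap: 0.0001
```

Run:
```python
from h import *
np.set_printoptions(precision=4,suppress=True)
for n,(u,v) in {"scene":(180,170),"side":(270,150)}.items():
    c=r.camera(n); cr=c["pixels"][v:v+60,u:u+80,::-1]; cv2.imwrite(f"pics/{n}z3.png",cv2.resize(cr,None,fx=9,fy=9,interpolation=cv2.INTER_CUBIC))
    px=c["pixels"].astype(int)
    for col,m in (("blue",(px[...,2]>px[...,0]+50)),("or",(px[...,0]>px[...,2]+100)&(px[...,0]>150))):
        ys,xs=np.nonzero(m); P=np.array([pt(c,(x,y)) for x,y in zip(xs,ys)])
        k=(P[:,2]>.215)&(P[:,2]<.256)&(abs(P[:,0]-.58)<.06)&(abs(P[:,1]+.05)<.06); P=P[k]
        A=np.c_[P[:,0]-.56,np.ones(len(P))]; print(n,col,len(P),"slope",np.linalg.lstsq(A,P[:,2],rcond=None)[0],np.percentile(P,[2,98],axis=0))
c=r.camera("wrist"); save(c,"wrist3")
print(r.state()["contact_force"])
```

```text
scene blue 75 slope [0.269  0.2295] [[ 0.5621 -0.037   0.2277]
 [ 0.6022 -0.0214  0.2429]]
scene or 35 slope [0.0475 0.2386] [[ 0.576  -0.079   0.2368]
 [ 0.6037 -0.0664  0.2428]]
side blue 66 slope [0.2148 0.2302] [[ 0.5493 -0.0409  0.2249]
 [ 0.6032 -0.0166  0.2424]]
side or 78 slope [-0.1395  0.2427] [[ 0.5505 -0.0834  0.2242]
 [ 0.6151 -0.0383  0.2469]]
[-3.5554  1.1495 12.7249]
```

View pics/scenez3.png

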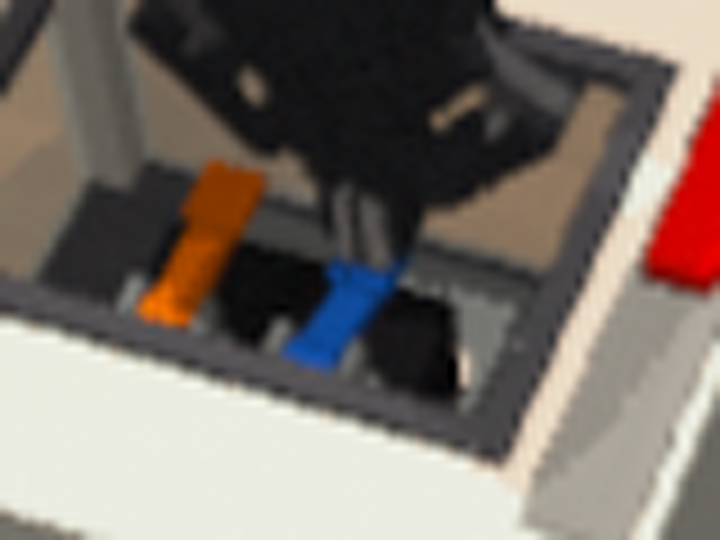

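View pics/sidez3.png

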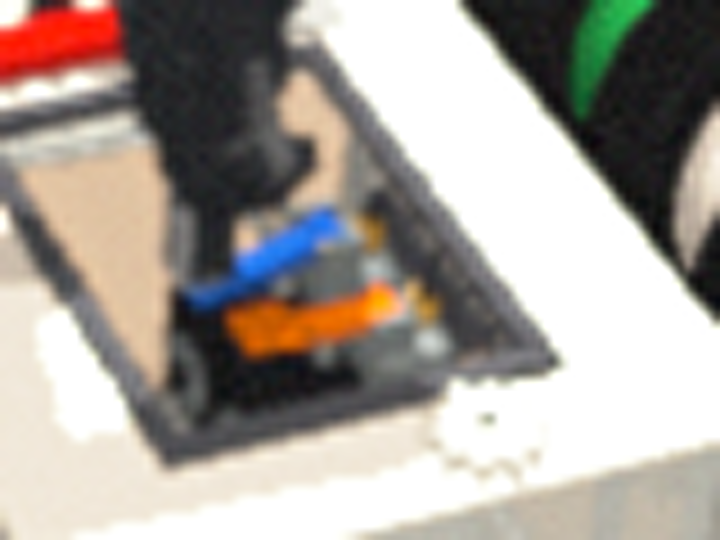

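View pics/wrist3.png

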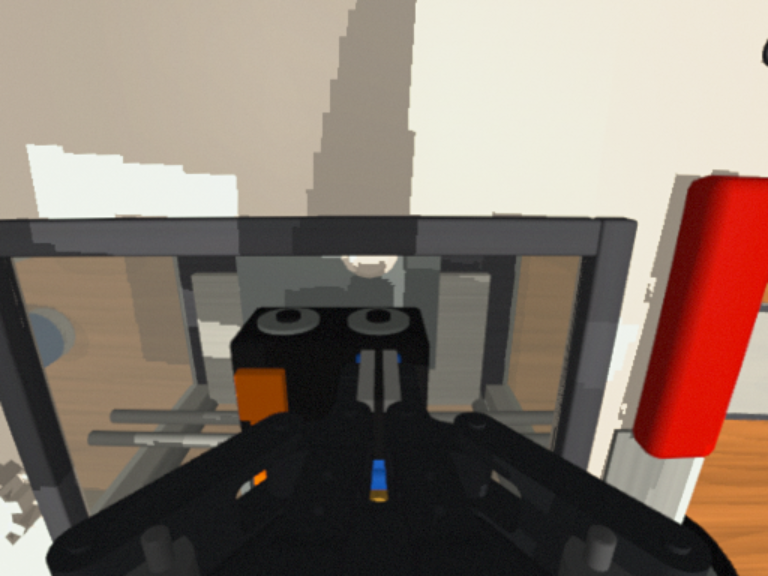

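Run:
```python
from h import *
s=r.state(); print(s["t"],s["eef_pos"],s["contact_force"],s["joint_velocities"])
print(r.sign_off())
```

```text
10.375 [ 0.55264008 -0.02994961  0.23158477] [-3.55544952  1.14948354 12.72493963] [ 0.06138718 -0.05910691  0.03096749  0.07704912  0.01877294  0.0325039 ]
the job is handed in; nothing more can be done
None
```

I pressed the blue lever down with the shut fingertips through the hatch until it met its stop. I handed the job in at about 10.4 s with the fingertips still holding it.

**Lever down:** The TCP stopped at z = 0.2316 m, about 12 mm below the pad's rest height. As it stopped, the upward force rose from 7 N to about 12.7 N with almost no further motion, as expected at the stop.

**Lever angle in the pictures:** The blue lever's fitted slope was 0.27 in the scene view and 0.21 in the side view. Fully down should give about 0.31. Both fits are coarse and the side one is noisy, so I relied on the force jump and the height instead.

**Rest of the scene:**
- **Orange lever:** it looked released in the last pictures. Its scene fit was nearly level (0.05), and the side fit (-0.14) was too noisy to count.
- **Hatch rim:** I checked the gripper's clearance to it before the press, and nothing looked to be touching it afterwards.
- **Scraper and gear:** both looked unmoved in the last pictures. I did not measure the other loose things again.

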